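# Set the strip scorer's fence and hold the glass home for the score

### The arm

A 6-joint arm with a two-finger parallel gripper is mounted at the origin on the work surface. World frame = base frame: x ahead of the robot, y to its left, z up, the work surface at z = 0. Lengths are in mm, angles in rad, forces in N, time in s.
With the tool pointing down it reaches from about 275 to 750 mm from the base axis. Payload 10.2 kg.
Tool frame: the origin (TCP) lies at the very end of the fingers, on their centre line; the grasp point (between the pads) lies 19 mm behind it; z points along the fingers, y is the line along which they close (so a half turn about z gives the same grasp; the last joint's range is limited). The gripper opens to 85 mm and grips with 20 to 120 N. Pads are 22 mm wide; open, the fingers measure 114 mm over their backs; the gripper's body (76 mm by 85 mm) begins 54 mm behind the grasp point. The pads swing forward as they close: fully open they stand 13 mm farther back than shut.
Start: joints at [1.106, 0.313, 1.498, -0, 1.331, -0.223], TCP at [125.724, 509.73, 231.294] pointing down, gripper open.
Joint ranges: [-2.94, 2.94], [-0.97, 2.17], [0.19, 2.56], [-1.23, 4.37], [0.02, 3.11], [-2.88, 2.88]. Speed limits (rad/s): [2.39, 2.39, 3.01, 3.14, 3.14, 3.14].

### API

Orientations are given as a unit quaternion [w, x, y, z].
In Python, from rig import * gives the robot as it stands. The module is installed in compiled form; this text tells all that it offers.
- The arm moves only by the shell command python3 -m crank 'ROWS' [FORCE]. ROWS is JSON, a list that holds one entry, the list of rows, each a list of 7 numbers: the shift along the tool's x, y, z in units of 25 mm (1.0 is 25 mm), then the turn, a rotation vector about the tool's x, y, z in units of 8 degrees (1.0 is 8 degrees), then the finger opening in mm, from 0 to 85.4. A call has exactly 8 rows; each row shifts and turns the commanded pose from where the row before left it, along the tool's axes as they then stand; what a row does not reach is not made up. A row lasts 1/10 s, in which the tool goes at most 50 mm and 8.59 degrees, less where a joint would pass 70% of its speed; a pose out of reach is approached as far as the arm can. A call is refused whole if a number of a shift passes 1 or a number of a turn 1, either way. A call with a gripper value outside its range is refused whole. The fingers move at their own pace and stop on an object; FORCE is the grip in N (left out, the last holds). Time passes only in rows, so rows that do not move let the fingers close, or fill a call up. It gives the time, the measured TCP pose, the force, the opening and the grip force at its end, in the units of the state.
- sense(): the state, without advancing time (a new reading comes with each control period).
- capture(name): name is "scene" or "top" or "wrist"; returns the picture (480x640x3 uint8, blue, green, red); there is no depth.
- camera_model(name): a dict with "fx", "fy", "cx", "cy" (pixels), "world_from_camera" (4x4, takes a point from camera to world coordinates); the wrist camera has in their place "T_tool_cam" (4x4, takes a point from camera to tool coordinates, whose origin is the TCP and whose axes are the flange's). Camera axes: x right, y up, looking along -z (the intrinsics and any distortion apply to the point x, -y, -z); pixel columns grow to the right and rows downward; lengths in mm; the calibration is good to about 2 mm. The wrist camera is an equidistant fisheye: a pixel r from the principal point sees the ray r / f radians off the axis. A picture is of the moment at which its call begins: read the wrist's pose just before it. camera_model takes no time and is no camera call.
- finish_job(): hands the job in; it is judged then, once.
The state is a dict: "time_s": time; "joints": joint angles; "dq": joint speeds; "tau": joint torques, N m; "eef_pos": TCP position; "ee_rot": TCP orientation; "force": force on the tool from outside, world axes, zero at the start; "wrist_torque": the same for the moment, N m; "grip_width": opening from 0.0 (shut) to 1.0 (fully open); "grip_force": force on a finger pad.
Only numpy, scipy, OpenCV 4.12 (cv2) and the standard library are available. Lean on these libraries where they do the work, as an engineer would, in place of code of your own. Each camera call takes 0.05 s, during which the arm holds its last target. There are 200 camera calls.

### The job

Get the strip scorer ready for a cut: wind its handwheel clockwise until the fence comes up against its stop collar, then take the milky glass blank off the two battens, lay it on the felt bed and slide it under the scoring bridge, one short end first, until that end is fully home behind the fence's lip, flat on the bed and square against the fence. Finish while still holding the glass there, pressed firmly against the fence but never rammed, so that it could be scored; leave all the other things on the bench where they are.

Things in the scene. Friction and masses are not known exactly. Their poses are not given: they have to be found in the camera images.
- scorer: Strip scorer, fixed on the bench, grey and aluminium. Origin: centre of its underside; x points from the operator's (robot's) side to the fence, y to the operator's left, z up. Level felt bed at z = 55 mm, x -130 to 170, y -110 to 110 mm. 12 mm guide rods at y = -125 and 125, z = 62 mm. Lead screw along x at y = 170, z = 75 mm, in pedestals 95 mm high at x = -132 and 183 mm.
- fence: Aluminium fence across the bed, driven along x by the lead screw. Origin: middle of its face (looks to -x, 220 mm long in y), at bed level; axes as the scorer's. A 3 mm lip overhangs the face by 12 mm towards -x, underside 10 mm above the bed; fence 27 mm high. Origin at scorer x = 100 mm when against its stop; starts 6 to 15 mm further (+x). Screw and 30 N drag keep it where it is left.
- bridge (a point): Middle of the scoring bridge's underside, 16 mm above the bed, at x = 60 mm in the scorer's frame. The bridge is an aluminium bar along y, 24 mm deep (x), 18 mm high, on posts at y = -147 and 147 mm; the cutter carriage is parked on it at y = -122 mm (36 mm wide) and reaches z = 128 mm.
- stop (a point): Middle of the rear face of the brass stop collar (28 mm in diameter) on the scorer's right guide rod, at x = 100, y = -125, z = 62 mm in the scorer's frame. The fence's right bush (front face level with the fence's face) meets it.
- wheel (a joint): Handwheel turn in rad: 0 with the fence on its hard stop, larger with the fence further away, 10 mm of fence per turn. Clockwise for the operator (looking along the scorer's +x: left, up, right, down) lowers it. Starts between 3.8 and 9.4; needs about 3 N at the handle and stays where it is left.
- wheel_hub (a point): Centre of the handwheel (100 mm over the rim, 10 mm thick, standing across the scorer's x axis) at x = -162, y = 170, z = 75 mm in the scorer's frame.
- wheel_handle (a point): Where to grip the wheel's black handle, on its axis: freely revolving, round, 19 mm in diameter, 67 mm long, parallel to the scorer's x, sticking out towards the operator on a 38 mm crank radius. The point is 46 mm in front of the wheel's mid-plane, 27 mm from the free end. At joint value q it lies 38 mm * sin(q) to scorer +y and 38 mm * cos(q) up from the wheel's axis.
- battens: Two wooden battens with felt tops, 14 mm wide, 120 mm long (y) and 14 mm high, fixed on the bench parallel to each other 100 mm apart (centres at x = -50 and 50 mm). Origin: midway between them, on the bench. The glass blank lies across them.
- blank: Milky opalescent glass blank, a plate 150 mm (x) by 60 mm (y) by 6 mm thick, about 135 g. Origin: centre of its underside. It starts lying flat on the battens, underside 14 mm above the bench.
- offcut: Bystander: smaller piece of the same glass, 62 by 56 by 6 mm, flat on the bench. Origin: centre of its underside.
- cutter: Bystander: pencil glass cutter with wooden handle, 140 mm long, 15 mm thick. Origin: under its middle.
- pliers: Bystander: running pliers, 180 mm long, 16 mm high. Origin: under the pivot.
- oil_jar: Bystander: small jar of cutting oil with black cap, 52 mm in diameter, 75 mm high. Origin: centre of its underside.
- spool: Bystander: spool of solder, 56 mm in diameter, 40 mm high, standing on its flange. Origin: centre of its underside.
- brush: Bystander: flux brush with wooden handle, 190 mm long, 20 mm high. Origin: under its middle.
- nail_tin: Bystander: open steel tin, 110 by 80 by 30 mm. Origin: centre of its underside.
Things that resemble listed ones, but are neither listed nor needed, are in the scene too. Of the things shaped like the blank, the glass one is meant.

How it is judged (in metres and radians):
On the way, in this order (a step that is already met when the one before it is completed fails the run):
1. the fence is wound in against its stop collar (x of fence in the frame of scorer below 0.1008 m), for 0.2 s.
2. the glass lies flat and square behind the fence's lip and is pressed home against the fence (x of blank in the frame of fence between -0.0768 and -0.072 m and z of blank in the frame of fence between -0.003 and 0.003 m and angle between the x axis of blank and the x axis of fence, either way round below 0.045 rad and angle between blank's own z axis and vertical below 0.035 rad and contact force between blank and fence above 1.5 N and contact force between the fingers and blank above 0.5 N and linear speed of blank below 0.02 m/s), for 0.3 s.
At the end, for the whole second after the job is handed in: Fence within 0.8 mm of its stop; a short end of the blank within 1.8 mm of the fence face, flat on the bed (3 mm, 0.035 rad), square to the fence (0.045 rad); fingers touch it, it presses the fence with over 1.5 N, at rest (all of step 2 and x of fence in the frame of scorer below 0.1008 m); the arm keeps its last pose, push and grip.
It fails at once if the glass is rammed against the fence (over 40 N) (contact force between blank and fence above 40 N).
It fails at once if a bystander is shifted by more than 30 mm (distance of any of offcut, cutter, pliers, oil_jar, spool, brush, nail_tin from where it was at the start of the episode above 0.03 m).
It also fails if it takes over 72 s, if anything falls off the work surface, if the arm or the gripper's body presses on something with over 40 N, if the wrist force passes 120 N, or if a joint passes its speed limit or range.

## Working session

There is one attempt and no reset: what is moved stays moved. The work goes in short steps, Python scripts to look and compute and a shell command to move; the robot and the scene stay as the last step left them, time stands still between calls to the robot, and variables do not carry over. Pictures are saved under pics/ and viewed, at most 10 in all, crops included, and the job is handed in when it is done.

```bash
mkdir -p pics; python3 - <<'E'
from rig import *
import cv2,numpy as np
s=sense();print({k:np.round(v,3).tolist() for k,v in s.items()})
for n in ("scene","top"):
    cv2.imwrite(f"pics/{n}0.png",capture(n)); m=camera_model(n);print(n,{k:np.round(v,3).tolist() for k,v in m.items()})
print(camera_model("wrist"))
E
```

```text
{'time_s': 0.0, 'joints': [1.106, 0.313, 1.498, 0.0, 1.331, -0.223], 'dq': [-0.001, 0.0, -0.0, -0.001, 0.001, -0.002], 'tau': [0.001, -41.226, -25.974, -0.0, 0.004, -0.0], 'eef_pos': [125.614, 509.464, 230.727], 'ee_rot': [-0.0, 0.121, 0.993, -0.001], 'force': [-0.483, 0.387, 1.328], 'wrist_torque': [0.028, -0.046, -0.017], 'grip_force': 0.0, 'grip_width': 0.999}
scene {'fx': 575.389, 'fy': 575.389, 'cx': 331.606, 'cy': 238.895, 'world_from_camera': [[0.303, -0.61, 0.732, 1609.647], [0.953, 0.175, -0.248, -341.001], [0.023, 0.773, 0.634, 1004.692], [0.0, 0.0, 0.0, 1.0]]}
top {'fx': 615.695, 'fy': 615.695, 'cx': 314.8, 'cy': 245.981, 'world_from_camera': [[-0.023, 0.996, -0.083, 402.476], [-1.0, -0.023, -0.001, 30.719], [-0.003, 0.083, 0.997, 1773.215], [0.0, 0.0, 0.0, 1.0]]}
{'fx': 371.64829954431775, 'fy': 371.64829954431775, 'cx': 318.69629780735676, 'cy': 237.60666855349112, 'T_tool_cam': array([[-6.70305636e-04,  9.52592333e-01,  3.04248908e-01,
         7.79086246e+01],
       [ 9.99999706e-01,  7.52158260e-04, -1.51832109e-04,
         5.03689794e-01],
       [-3.73477432e-04,  3.04248716e-01, -9.52592557e-01,
        -1.42539936e+02],
       [ 0.00000000e+00,  0.00000000e+00,  0.00000000e+00,
         1.00000000e+00]])}
```

View pics/scene0.png

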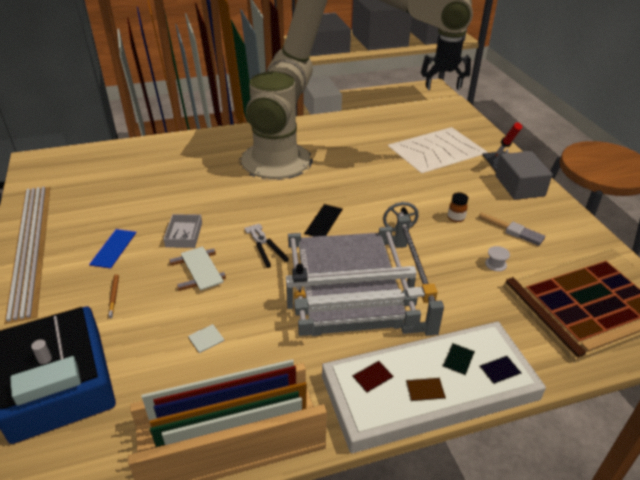

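View pics/top0.png

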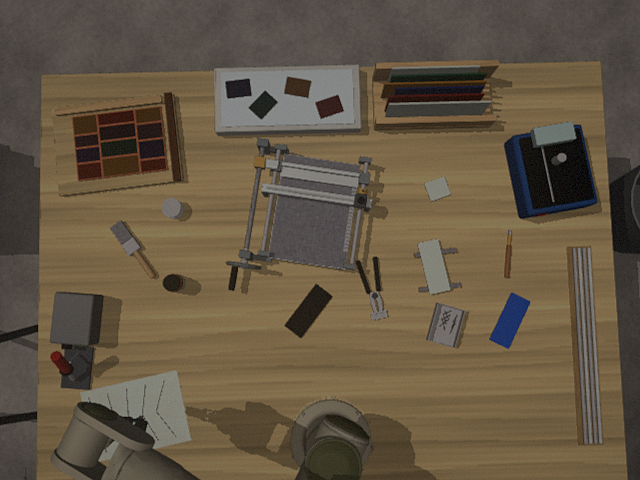

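The scene view shows the scorer at about (350,285), with its handwheel at (402,215), and the milky blank on its battens at (202,268). A blue plate and a black plate look similar. The top view shows the blank at (434,266), the wheel at (240,267) with its handle at (233,278), and the offcut at (437,188). Next I'll make an enlarged crop and take rough measurements.

```bash
cat > h.py <<'E'
from rig import *
import cv2,numpy as np
from scipy.spatial.transform import Rotation as R
def quat(q): return R.from_quat(np.roll(q,-1))
def pose(s=None):
    s=s or sense(); T=np.eye(4);T[:3,:3]=quat(s["ee_rot"]).as_matrix();T[:3,3]=s["eef_pos"];return T
def rays(n,px,T=None):
    m=camera_model(n);px=np.atleast_2d(px).astype(float)
    d=np.c_[(px[:,0]-m["cx"])/m["fx"],(px[:,1]-m["cy"])/m["fy"]]
    if n=="wrist":
        r=np.linalg.norm(d,axis=1);k=np.sin(r)/np.maximum(r,1e-9)
        v=np.c_[d[:,0]*k,-d[:,1]*k,-np.cos(r)];W=T@m["T_tool_cam"]
    else: v=np.c_[d[:,0],-d[:,1],-np.ones(len(d))];W=m["world_from_camera"]
    v=v@W[:3,:3].T
    return W[:3,3],v/np.linalg.norm(v,axis=1)[:,None]
def onz(n,px,z,T=None):
    o,v=rays(n,px,T);return o+v*((z-o[2])/v[:,2])[:,None]
def proj(n,P,T=None):
    m=camera_model(n);W=(T@m["T_tool_cam"]) if n=="wrist" else m["world_from_camera"]
    c=(np.atleast_2d(P)-W[:3,3])@W[:3,:3]
    x,y,z=c[:,0],-c[:,1],-c[:,2]
    if n=="wrist":
        r=np.hypot(x,y);th=np.arctan2(r,z)/np.maximum(r,1e-9);u=np.c_[x*th,y*th]
    else: u=np.c_[x/z,y/z]
    return u*[m["fx"],m["fy"]]+[m["cx"],m["cy"]]
def tri(obs):
    A=np.zeros((3,3));b=np.zeros(3)
    for n,px,T in obs:
        o,v=rays(n,px,T);M=np.eye(3)-np.outer(v[0],v[0]);A+=M;b+=M@o
    return np.linalg.solve(A,b)
E
python3 - <<'E'
from h import *
t=cv2.imread("pics/top0.png");c=t[130:330,215:480]
cv2.imwrite("pics/c1.png",cv2.resize(c,None,fx=3,fy=3,interpolation=cv2.INTER_CUBIC))
# blank corners
hsv=cv2.cvtColor(t,cv2.COLOR_BGR2HSV)
m=((hsv[...,1]<60)&(hsv[...,2]>120)).astype(np.uint8)
for ct in cv2.findContours(m[150:320,400:480],cv2.RETR_EXTERNAL,2)[0]:
    if cv2.contourArea(ct)<150: continue
    r=cv2.minAreaRect(ct);bx=cv2.boxPoints(r)+[400,150]
    print(r,cv2.contourArea(ct));print(onz("top",bx,20).round(0).tolist())
print(onz("top",[[240,267]],75).round(),onz("top",[[233,278]],110).round())
print(onz("top",[[268,262],[355,269],[292,152],[370,170]],58).round())
E
```

```text
((33.36758804321289, 115.78897094726562), (52.54883575439453, 20.510061264038086), 76.32869720458984) 991.5
[[551.0, -260.0, 20.0], [563.0, -318.0, 20.0], [417.0, -347.0, 20.0], [404.0, -290.0, 20.0]]
((37.21917724609375, 37.917808532714844), (18.96066665649414, 21.067407608032227), 69.44395446777344) 346.5
[[723.0, -287.0, 20.0], [744.0, -344.0, 20.0], [691.0, -361.0, 20.0], [671.0, -304.0, 20.0]]
[[490. 240.  75.]] [[459. 255. 110.]]
[[ 503.  164.   58.]
 [ 478.  -78.   58.]
 [ 813.   91.   58.]
 [ 756. -129.   58.]]
```

View pics/c1.png

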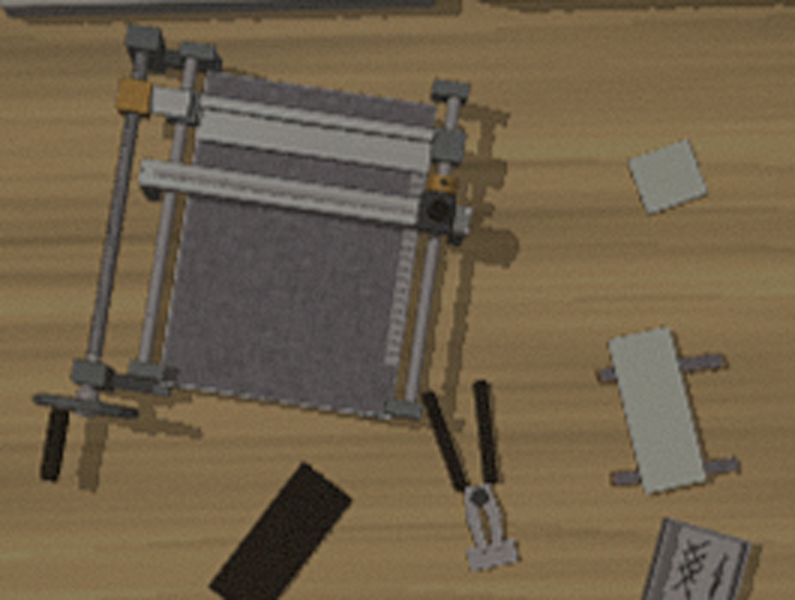

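The crop shows the bed corners at (168,385), (395,415), (208,72) and (437,100). The wheel hub is near (85,406), and its black handle runs from (62,410) to (48,480), on the left side of the wheel. I'll fit the scorer frame to the bed corners.

```bash
cat >> h.py <<'E'
def fit2(src,dst):
    a=src-src.mean(0);b=dst-dst.mean(0)
    th=np.arctan2((a[:,0]*b[:,1]-a[:,1]*b[:,0]).sum(),(a*b).sum())
    c,s=np.cos(th),np.sin(th);M=np.array([[c,-s],[s,c]]);t=dst.mean(0)-M@src.mean(0)
    return th,t,np.linalg.norm(src@M.T+t-dst,axis=1)
def S2W(p,th,t):
    p=np.atleast_2d(p).astype(float);c,s=np.cos(th),np.sin(th);return np.c_[p[:,:2]@np.array([[c,-s],[s,c]]).T+t,p[:,2]]
E
python3 - <<'E'
from h import *
px=np.array([[168,385],[395,415],[208,72],[437,100]])/3+[215,130]
w=onz("top",px,55)[:,:2];src=np.array([[-130,110],[-130,-110],[170,110],[170,-110.]])
th,t,e=fit2(src,w);print("scorer",th,t,e)
hub=S2W([-162,170,75],th,t);print(hub,S2W([-208,170,75],th,t),"hub px crop",(proj("top",hub)-[215,130])*3)
for q in np.arange(6.2,9.5,.4):
    P=S2W([[-167,170+38*np.sin(q),75+38*np.cos(q)],[-235,170+38*np.sin(q),75+38*np.cos(q)]],th,t)
    print(round(q,1),((proj("top",P)-[215,130])*3).round().tolist(),proj("scene",P).round().tolist())
T=pose();print(T.round(3))
E
```

```text
scorer -0.1518153369781055 [625.01766929  30.45249836] [3.37106232 3.4170058  1.34474033 0.99387584]
[[490.59054848 222.99690672  75.        ]] [[445.11963274 229.95361726  75.        ]] hub px crop [[ 93.48546971 409.96313687]]
6.2 [[91.0, 414.0], [81.0, 489.0]] [[397.0, 203.0], [391.0, 189.0]]
6.6 [[75.0, 412.0], [65.0, 487.0]] [[402.0, 203.0], [396.0, 189.0]]
7.0 [[62.0, 410.0], [51.0, 485.0]] [[407.0, 205.0], [401.0, 191.0]]
7.4 [[54.0, 410.0], [43.0, 484.0]] [[410.0, 209.0], [403.0, 194.0]]
7.8 [[52.0, 410.0], [41.0, 484.0]] [[411.0, 213.0], [404.0, 198.0]]
8.2 [[56.0, 411.0], [46.0, 484.0]] [[409.0, 217.0], [403.0, 203.0]]
8.6 [[66.0, 413.0], [56.0, 485.0]] [[406.0, 221.0], [400.0, 207.0]]
9.0 [[80.0, 415.0], [70.0, 487.0]] [[401.0, 224.0], [395.0, 210.0]]
9.4 [[96.0, 417.0], [86.0, 489.0]] [[396.0, 226.0], [390.0, 211.0]]
[[-9.71000e-01  2.39000e-01 -1.00000e-03  1.25623e+02]
 [ 2.39000e-01  9.71000e-01 -1.00000e-03  5.09522e+02]
 [ 0.00000e+00 -1.00000e-03 -1.00000e+00  2.30781e+02]
 [ 0.00000e+00  0.00000e+00  0.00000e+00  1.00000e+00]]
```

```bash
python3 -m crank '[[[-0.85,-0.59,-0.15,0,0,0,85],[-0.85,-0.59,-0.15,0,0,0,85],[-0.85,-0.59,-0.15,0,0,0,85],[-0.85,-0.59,-0.15,0,0,0,85],[-0.85,-0.59,-0.15,0,0,0,85],[-0.85,-0.59,-0.15,0,0,0,85],[-0.85,-0.59,-0.15,0,0,0,85],[-0.85,-0.59,-0.15,0,0,0,85]]]' 40
python3 -m crank '[[[-0.85,-0.59,-0.15,0,0,-0.1,85],[-0.85,-0.59,-0.15,0,0,-0.1,85],[-0.85,-0.59,-0.15,0,0,-0.1,85],[-0.85,-0.59,-0.15,0,0,-0.1,85],[-0.85,-0.59,-0.15,0,0,-0.1,85],[-0.85,-0.59,-0.15,0,0,-0.1,85],[-0.85,-0.59,-0.15,0,0,-0.04,85],[0,0,0,0,0,0,85]]]'
python3 - <<'E'
from h import *
s=sense();np.save("T1.npy",pose(s));im=capture("wrist");cv2.imwrite("pics/w1.png",im);print(pose(s).round(3),s["time_s"],s["force"])
E
```

```text
time_s: 0.9
eef_pos: [263.0, 353.5, 261.2]
ee_rot: [-0.0, 0.121, 0.993, -0.0]
force: [-0.5, 0.8, -0.4]
grip_width: 0.994
grip_force: 0.0
time_s: 1.7
eef_pos: [389.2, 222.2, 287.4]
ee_rot: [0.0, 0.078, 0.997, -0.0]
force: [0.1, 0.2, 0.0]
grip_width: 0.995
grip_force: 0.0
[[-9.88000e-01  1.55000e-01  0.00000e+00  3.89228e+02]
 [ 1.55000e-01  9.88000e-01 -0.00000e+00  2.22233e+02]
 [-0.00000e+00 -0.00000e+00 -1.00000e+00  2.87437e+02]
 [ 0.00000e+00  0.00000e+00  0.00000e+00  1.00000e+00]] 1.7 [0.07681388 0.23769564 0.03302855]
```

View pics/w1.png

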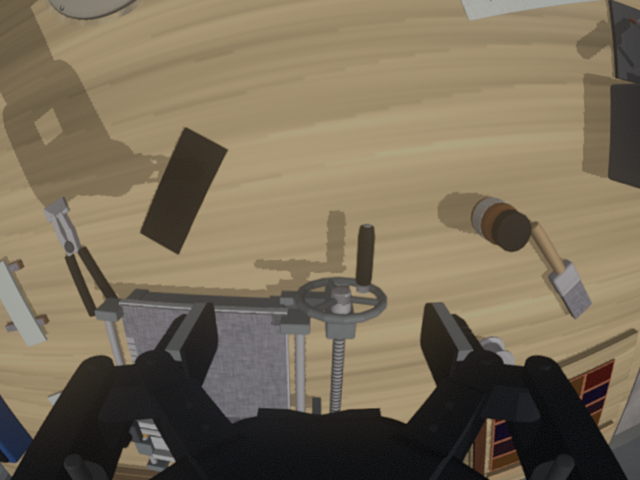

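The wrist view shows the handle from its tip at (366,227) to its root at (363,285). The wheel rim runs from (299,298) to (385,298). The screw is at (337,340) to (335,410), and the bed's front edge is at about y=303. I'll triangulate these against the top view.

```bash
python3 - <<'E'
from h import *
T=np.load("T1.npy");t=lambda x,y:np.array([x,y])/3+[215,130]
im=cv2.imread("pics/w1.png")
m=(im.max(2)<60).astype(np.uint8)[215:295,340:395]
n,l,st,ce=cv2.connectedComponentsWithStats(m)
for i in range(1,n):
    if st[i,4]>150: print("dark comp",st[i]+[340,215,0,0,0],ce[i]+[340,215]); ys=np.where(l==i); 
    if st[i,4]>150:
        for r in range(st[i,1],st[i,1]+st[i,3],6):
            x=np.where(l[r]==i)[0]; print(r+215,x.min()+340,x.max()+340,end=' | ')
print()
for name,w,tp in [("tip",(366.5,229),t(48,478)),("root",(363,283),t(61,411)),("rimL",(385,298),t(35,400)),("rimR",(299,298),t(137,411)),("hub",(342,298),t(86,405.5))]:
    p=tri([("wrist",w,T),("top",tp,None)]);print(name,p.round(1),"res",(proj("wrist",p,T)-w).round(1),"z75:",onz("wrist",w,75,T)[0].round(1),onz("top",tp,75)[0].round(1))
print("screw",onz("wrist",[[337,340],[335,405]],75+6,T).round(1))
print("bed front",onz("wrist",[[124,304],[287,309]],55,T).round(1))
E
```

```text
dark comp [356 239  16  46 292] [362.64041096 270.17123288]
239 359 359 | 245 359 359 | 251 359 360 | 257 358 371 | 263 358 371 | 269 358 370 | 275 357 370 | 281 357 369 | 
tip [429.4 268.   54.6] res [[0.4 0. ]] z75: [422.9 265.9  75. ] [429.1 265.6  75. ]
root [491.6 256.3  53.2] res [[-0.5 -0. ]] z75: [481.3 255.5  75. ] [490.3 252.9  75. ]
rimL [500.8 276.4  79.3] res [[-0.3  0. ]] z75: [503.2 277.3  75. ] [501.  276.7  75. ]
rimR [489.4 184.3  71.1] res [[-1.  -0.3]] z75: [488.1 185.9  75. ] [488.7 183.   75. ]
hub [495.1 230.6  74.9] res [[-0.7 -0.1]] z75: [495.2 231.3  75. ] [494.9 229.8  75. ]
screw [[543.9 219.   81. ]
 [643.2 203.5  81. ]]
bed front [[479.5 -40.4  55. ]
 [510.  166.9  55. ]]
```

Hub is at (495,231,75), which matches the 75 mm check. The handle is low and to the left, so q ≈ 8.5, and the scorer yaw is about -0.153. Next I'll grip the handle 54 mm in front of the wheel.

```bash
python3 -m crank '[[[-0.25,0.26,0.7,0,0,0,60],[-0.25,0.26,0.7,0,0,0,60],[-0.25,0.26,0.7,0,0,0,60],[-0.25,0.26,0.7,0,0,0,60],[-0.25,0.26,0.7,0,0,0,60],[-0.25,0.26,0.7,0,0,0,60],[-0.24,0.27,0.7,0,0,0,60],[-0.24,0.27,0.7,0,0,0,60]]]' 40
python3 -m crank '[[[0,0,0.8,0,0,0,60],[0,0,0.8,0,0,0,60],[0,0,0.8,0,0,0,60],[0,0,0.8,0,0,0,60],[0,0,0.8,0,0,0,60],[0,0,0.6,0,0,0,60],[0,0,0,0,0,0,60],[0,0,0,0,0,0,60]]]'
python3 - <<'E'
from h import *
s=sense();np.save("T2.npy",pose(s));im=capture("wrist");cv2.imwrite("pics/w2.png",im);print(pose(s).round(3),s["time_s"],s["force"])
E
```

```text
time_s: 2.55
eef_pos: [443.9, 269.2, 146.6]
ee_rot: [-0.0, 0.076, 0.997, -0.0]
force: [0.9, 0.2, -0.3]
grip_width: 0.704
grip_force: 0.0
time_s: 3.35
eef_pos: [444.3, 268.7, 32.9]
ee_rot: [-0.0, 0.076, 0.997, 0.0]
force: [0.3, -0.3, 0.5]
grip_width: 0.7
grip_force: 0.0
[[-9.89000e-01  1.51000e-01 -0.00000e+00  4.44269e+02]
 [ 1.51000e-01  9.89000e-01  0.00000e+00  2.68702e+02]
 [ 0.00000e+00  0.00000e+00 -1.00000e+00  3.28800e+01]
 [ 0.00000e+00  0.00000e+00  0.00000e+00  1.00000e+00]] 3.35 [ 0.28351253 -0.25033204  0.46070487]
```

View pics/w2.png

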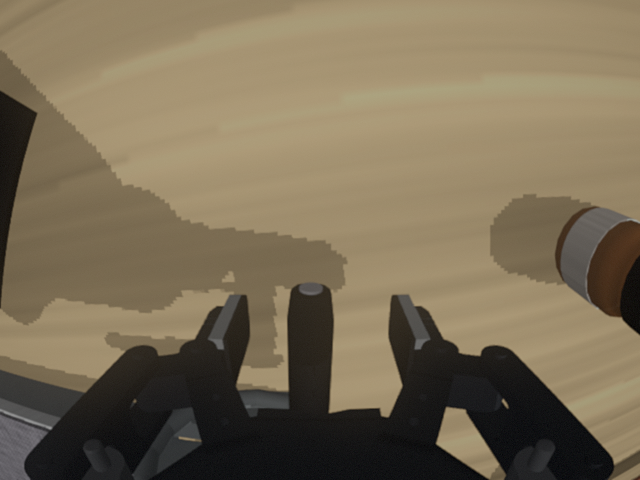

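The view shows the handle at (311,289), between the fingers but about 4 mm towards -y. I'll pin down its height from the two wrist views.

```bash
python3 - <<'E'
from h import *
T1=np.load("T1.npy");T2=np.load("T2.npy")
for a,b in [((366.5,229),(311,289)),((366.5,226),(311,284)),((366.5,230),(311,292))]:
    p=tri([("wrist",a,T1),("wrist",b,T2)]);print(p.round(1),(proj("wrist",p,T1)-a).round(1),(proj("wrist",p,T2)-b).round(1))
for q in (8.3,8.45,8.6,8.75):
    u=np.array([.9885,-.152]);v=np.array([.152,.9885]);h=np.array([495,230.7])-73*u+38*np.sin(q)*v
    P=np.r_[h,75+38*np.cos(q)];print(q,P.round(1),proj("wrist",P,T1).round(1),proj("wrist",P,T2).round(1))
E
```

```text
[434.1 268.5  36.1] [[-0.8 -0.7]] [[2.2 2. ]]
[430.  268.9  39.3] [[-0.5 -0.5]] [[1.4 1.4]]
[435.1 268.3  36.7] [[-0.8 -0.7]] [[2.1 1.9]]
8.3 [428.1 275.7  58.6] [[374.4 227.8]] [[329.8 301. ]]
8.45 [427.6 272.9  53.7] [[371.1 226.5]] [[321.7 294.7]]
8.6 [427.1 269.4  49.2] [[367.2 225.4]] [[312.2 289.5]]
8.75 [426.4 265.3  45.3] [[363.  224.4]] [[301.5 285.1]]
```

```bash
python3 -m crank '[[[0,-0.1,0.12,0,0,0,60],[0,0,0,0,0,0,15],[0,0,0,0,0,0,15],[0,0,0,0,0,0,15],[0,0,0,0,0,0,15],[0,0,0,0,0,0,15],[0,0,0,0,0,0,15],[0,0,0,0,0,0,15]]]' 50
python3 - <<'E'
import numpy as np
q=np.radians(493.3-20*np.arange(26));
print(np.c_[np.degrees(q[1:]),np.diff(38*np.sin(q))/25,-np.diff(38*np.cos(q))/25].round(2).tolist())
from h import *
print(sense()["eef_pos"])
E
```

```text
time_s: 4.2
eef_pos: [444.3, 265.4, 29.8]
ee_rot: [-0.0, 0.076, 0.997, -0.0]
force: [-2.4, -4.9, 5.6]
grip_width: 0.207
grip_force: 48.6
[[473.3, 0.29, -0.44], [453.3, 0.12, -0.51], [433.3, -0.06, -0.52], [413.3, -0.24, -0.47], [393.3, -0.38, -0.36], [373.3, -0.48, -0.21], [353.3, -0.53, -0.03], [333.3, -0.51, 0.15], [313.3, -0.42, 0.32], [293.3, -0.29, 0.44], [273.3, -0.12, 0.51], [253.3, 0.06, 0.52], [233.3, 0.24, 0.47], [213.3, 0.38, 0.36], [193.3, 0.48, 0.21], [173.3, 0.53, 0.03], [153.3, 0.51, -0.15], [133.3, 0.42, -0.32], [113.3, 0.29, -0.44], [93.3, 0.12, -0.51], [73.3, -0.06, -0.52], [53.3, -0.24, -0.47], [33.3, -0.38, -0.36], [13.3, -0.48, -0.21], [-6.7, -0.53, -0.03]]
[444.31690336 265.39187164  29.81471787]
```

```bash
python3 -m crank '[[[0,0.29,-0.44,0,0,0,15],[0,0.12,-0.51,0,0,0,15],[0,-0.06,-0.52,0,0,0,15],[0,-0.24,-0.47,0,0,0,15],[0,-0.38,-0.36,0,0,0,15],[0,-0.48,-0.21,0,0,0,15],[0,-0.53,-0.03,0,0,0,15],[0,-0.51,0.15,0,0,0,15]]]'
python3 - <<'E'
from h import *
s=sense();print(s["force"].round(1),s["eef_pos"].round(1))
t=capture("top");cv2.imwrite("pics/top1.png",t);w=capture("wrist");cv2.imwrite("pics/w3.png",w)
cv2.imwrite("pics/c2.png",np.hstack([cv2.resize(t[130:330,215:375],None,fx=2.4,fy=2.4),w[:,140:540]]))
E
```

```text
time_s: 5.0
eef_pos: [436.6, 221.6, 90.6]
ee_rot: [-0.0, 0.076, 0.997, 0.001]
force: [-6.8, 1.6, 5.6]
grip_width: 0.201
grip_force: 50.4
[-6.8  1.6  5.6] [436.6 221.6  90.6]
```

View pics/c2.png

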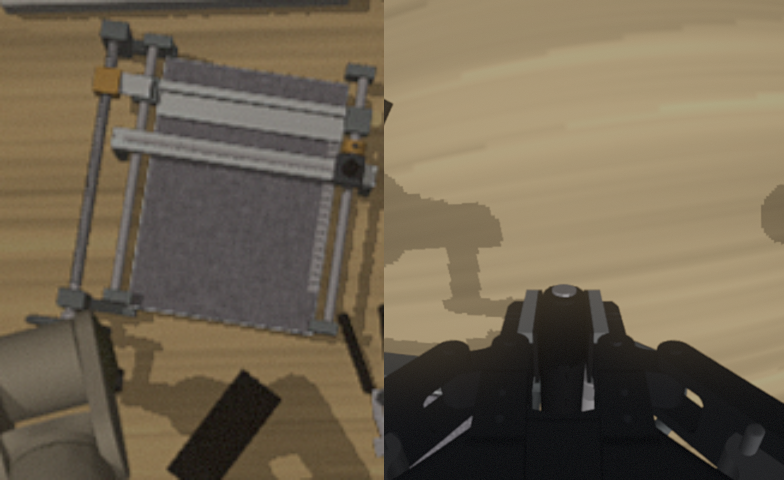

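The handle is still held between the pads at (565,300) in the right-hand pane, the turn is on track, and the forces are low. I'll keep winding.

```bash
python3 -m crank '[[[0,-0.42,0.32,0,0,0,15],[0,-0.29,0.44,0,0,0,15],[0,-0.12,0.51,0,0,0,15],[0,0.06,0.52,0,0,0,15],[0,0.24,0.47,0,0,0,15],[0,0.38,0.36,0,0,0,15],[0,0.48,0.21,0,0,0,15],[0,0.53,0.03,0,0,0,15]]]'
python3 -m crank '[[[0,0.51,-0.15,0,0,0,15],[0,0.42,-0.32,0,0,0,15],[0,0.29,-0.44,0,0,0,15],[0,0.12,-0.51,0,0,0,15],[0,-0.06,-0.52,0,0,0,15],[0,-0.24,-0.47,0,0,0,15],[0,-0.38,-0.36,0,0,0,15],[0,0,0,0,0,0,15]]]'
```

```text
time_s: 5.9
eef_pos: [440.5, 243.2, 18.6]
ee_rot: [-0.0, 0.076, 0.997, 0.0]
force: [-6.4, -5.5, 17.8]
grip_width: 0.2
grip_force: 52.2
time_s: 6.7
eef_pos: [443.2, 259.0, 88.6]
ee_rot: [0.001, 0.076, 0.997, 0.001]
force: [-4.7, 5.7, 9.5]
grip_width: 0.203
grip_force: 51.0
```

```bash
python3 -m crank '[[[0,-0.23,-0.13,0,0,0,15],[0,-0.25,-0.08,0,0,0,15],[0,-0.26,-0.04,0,0,0,15],[0,-0.1,0,0,0,0,15],[0,-0.1,0,0,0,0,15],[0,0,0,0,0,0,15],[0,0,0,0,0,0,15],[0,0,0,0,0,0,15]]]'
python3 - <<'E'
from h import *
s=sense();print(s["force"].round(1),s["eef_pos"].round(1),((s["eef_pos"]-[444.3,265.4,29.8])@np.array([.151,.989,0])).round(1))
t=capture("top");cv2.imwrite("pics/top2.png",t)
E
```

```text
time_s: 7.5
eef_pos: [439.6, 238.3, 94.6]
ee_rot: [0.001, 0.076, 0.997, 0.003]
force: [-4.8, 16.6, 12.0]
grip_width: 0.201
grip_force: 51.0
[-4.8 16.6 12. ] [439.6 238.3  94.6] -27.5
```

A firm 17 N reaction at q≈0 means the stop has been reached. I'll release the handle and retreat upward, towards a viewpoint between the scorer and the blank.

```bash
python3 -m crank '[[[0,0.05,0,0,0,0,60],[0,0,0,0,0,0,60],[0,0,0,0,0,0,60],[0,0,-0.5,0,0,0,60],[0,0,-1,0,0,0,60],[0,0,-1,0,0,0,60],[0.3,-0.5,-1,0,0,0,85],[0.5,-1,-1,0,0,0,85]]]'
python3 -m crank '[[[0.2,-1,-1,0,0,0,85],[0.2,-1,-1,0,0,0,85],[0.2,-1,-1,0,0,0,85],[0.2,-1,-1,0,0,0,85],[0,-1,0,0,0,0,85],[0,-1,0,0,0,0,85],[0,-1,0,0,0,0,85],[0,0,0,0,0,0,85]]]'
python3 - <<'E'
from h import *
s=sense();np.save("T4.npy",pose(s));im=capture("wrist");cv2.imwrite("pics/w4.png",im);print(pose(s).round(3),s["time_s"],s["force"])
E
```

```text
time_s: 8.35
eef_pos: [414.4, 202.9, 207.4]
ee_rot: [0.0, 0.076, 0.997, 0.0]
force: [0.9, 0.1, -0.0]
grip_width: 0.991
grip_force: 0.0
time_s: 9.15
eef_pos: [367.7, 31.2, 306.6]
ee_rot: [0.0, 0.078, 0.997, -0.0]
force: [0.3, 0.0, -0.8]
grip_width: 0.997
grip_force: 0.0
[[-9.88000e-01  1.55000e-01  1.00000e-03  3.67651e+02]
 [ 1.55000e-01  9.88000e-01 -1.00000e-03  3.11840e+01]
 [-1.00000e-03 -1.00000e-03 -1.00000e+00  3.06567e+02]
 [ 0.00000e+00  0.00000e+00  0.00000e+00  1.00000e+00]] 9.15 [ 0.31296448  0.020074   -0.77898171]
```

View pics/w4.png

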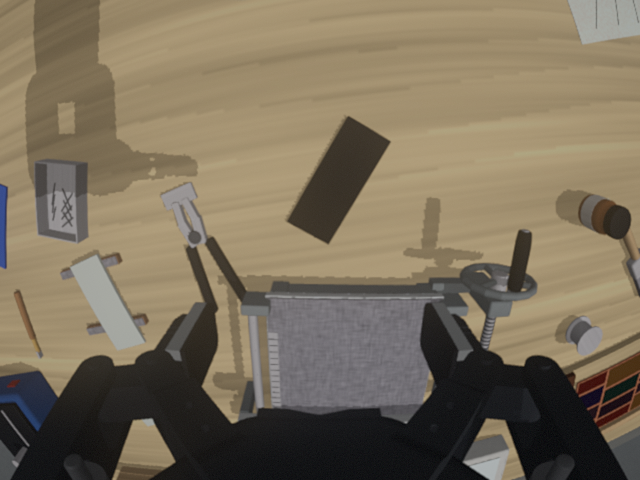

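The wrist view shows the blank at (108,300) on its two battens, the bed's front edge at y≈297 and the wheel handle now at its top. I'll measure the blank from both views, and the yaw from the bridge and fence edges in the top view.

```bash
python3 - <<'E'
from h import *
T=np.load("T4.npy");w=cv2.imread("pics/w4.png");t=capture("top");cv2.imwrite("pics/top3.png",t)
def box(im,x0,y0,x1,y1,smax,vmin):
    h=cv2.cvtColor(im,cv2.COLOR_BGR2HSV)[y0:y1,x0:x1];m=((h[...,1]<smax)&(h[...,2]>vmin)).astype(np.uint8)
    m=cv2.morphologyEx(m,cv2.MORPH_OPEN,np.ones((3,3)))
    c=max(cv2.findContours(m,cv2.RETR_EXTERNAL,2)[0],key=cv2.contourArea);return c.reshape(-1,2)+[x0,y0]
def order(P): return P[np.argsort(np.arctan2(*(P-P.mean(0)).T[::-1]))]
res={}
for n,im,reg,TT in [("wrist",w,(60,240,160,360),T),("top",t,(405,225,470,305),None)]:
    c=box(im,*reg,60,120)
    for z in (14,20,26):
        P=onz(n,c.astype(float),z,TT)[:,:2].astype(np.float32);r=cv2.minAreaRect(P)
        b=cv2.boxPoints(r);e=b[1]-b[0];f=b[2]-b[1]
        L=e if np.linalg.norm(e)>np.linalg.norm(f) else f
        if L[0]<0:L=-L
        print(n,z,np.round(r[0],1),np.round(r[1],1),"yaw",np.arctan2(L[1],L[0]).round(3))
# edges of bridge & fence in top
g=cv2.cvtColor(t,cv2.COLOR_BGR2GRAY).astype(float);g=cv2.GaussianBlur(g,(3,3),0)
cols=np.arange(288,345)
a=np.array([[c-0,g[140:215,c].round()] for c in (300,330)],dtype=object)
print(a[0][1].astype(int).tolist());print(a[1][1].astype(int).tolist())
E
```

```text
wrist 14 [ 484.  -310.5] [154.2  65.1] yaw 0.212
wrist 20 [ 481.3 -305.6] [152.   64.2] yaw 0.212
wrist 26 [ 478.7 -300.7] [149.9  63.3] yaw 0.212
top 14 [ 483.  -305.2] [147.4  59.1] yaw 0.202
top 20 [ 482.7 -304. ] [146.9  58.9] yaw 0.202
top 26 [ 482.4 -302.9] [146.4  58.7] yaw 0.202
[115, 114, 107, 99, 97, 97, 98, 101, 103, 105, 107, 107, 107, 105, 95, 84, 81, 83, 84, 83, 82, 79, 77, 78, 78, 79, 81, 79, 82, 107, 132, 133, 109, 93, 110, 130, 134, 133, 134, 133, 132, 135, 132, 107, 76, 70, 76, 84, 106, 127, 131, 122, 109, 105, 118, 129, 108, 72, 58, 66, 76, 81, 82, 83, 82, 80, 78, 78, 80, 81, 80, 78, 77, 79, 80]
[114, 109, 102, 98, 98, 100, 103, 106, 109, 110, 110, 109, 108, 109, 111, 115, 115, 113, 112, 111, 106, 92, 80, 76, 78, 79, 81, 82, 83, 84, 84, 82, 81, 91, 114, 133, 131, 103, 87, 107, 127, 131, 131, 130, 128, 129, 132, 126, 99, 75, 73, 76, 85, 108, 126, 126, 116, 109, 118, 133, 128, 95, 64, 60, 74, 82, 82, 82, 82, 82, 80, 79, 79, 79, 80]
```

```bash
python3 - <<'E'
from h import *
t=cv2.imread("pics/top3.png");g=cv2.GaussianBlur(cv2.cvtColor(t,cv2.COLOR_BGR2GRAY).astype(float),(3,3),0)
def edge(r300,z,name,rise=False,lv=100):
    pts=[]
    for c in range(285,342):
        r0=r300+.15*(c-300);rr=np.arange(int(r0-3),int(r0+4));v=g[rr,c]
        for i in range(len(rr)-1):
            a,b=v[i],v[i+1]
            if (not rise and a>=lv>b) or (rise and a<lv<=b): pts.append((c,rr[i]+(a-lv)/(a-b)));break
    p=np.array(pts);P=onz("top",p,z);k=np.polyfit(P[:,1],P[:,0],1);r=P[:,0]-np.polyval(k,P[:,1])
    k=np.polyfit(P[abs(r)<2,1],P[abs(r)<2,0],1)
    print(name,len(p),"yaw",-np.arctan(k[0]).round(4),"x at y=38,z:",np.polyval(k,20).round(1),"std",r.std().round(2));return k
edge(183.3,68,"lip front z68")   # lip top z=55+13
edge(196.3,89,"bridge front")
edge(168.7,82,"fence back z82",True)
edge(187.9,89,"bridge back",True)
E
```

```text
lip front z68 57 yaw -0.1712 x at y=38,z: 712.5 std 0.32
bridge front 57 yaw -0.1733 x at y=38,z: 672.1 std 0.2
fence back z82 57 yaw -0.1752 x at y=38,z: 751.0 std 0.37
bridge back 57 yaw -0.1747 x at y=38,z: 695.7 std 0.39
```

```bash
python3 - <<'E'
from h import *
I=np.eye(4)
for y,pxs in [(29.9,[(398,295),(408,295)]),(-29.9,[(240,295),(230,295)]),(42.5,[(430,304),(443,304)]),(-42.5,[(210,304),(197,304)])]:
    for px in pxs:
        o,v=rays("wrist",px,I)
        for x in (11,):
            k=(x-o[0])/v[0][0];print(y,px,(o+k*v[0]).round(1),"| y-plane:",(o+v[0]*(y-o[1])/v[0][1]).round(1))
u=np.array([np.cos(.206),np.sin(.206)]);G=np.array([482.,-304.5])-30*u
s=sense();T=pose(s);print("grasp",G,"shift world",G-T[:2,3])
a=.206;t=np.array([[-np.cos(a),-np.sin(a)],[-np.sin(a),np.cos(a)]]) # rows tool x,y
print("in tool final axes",t@(G-T[:2,3])/25,"in now axes",T[:2,:2].T@(G-T[:2,3])/25, T[2,3], s["time_s"])
E
```

```text
29.9 (398, 295) [11.  32.6 -9.6] | y-plane: [ 16.7  29.9 -20.9]
29.9 (408, 295) [11.  36.8 -9.9] | y-plane: [ 23.7  29.9 -35. ]
-29.9 (240, 295) [ 11.  -31.4  -9.5] | y-plane: [ 14.  -29.9 -15.6]
-29.9 (230, 295) [ 11.  -35.5  -9.7] | y-plane: [ 21.4 -29.9 -30.4]
42.5 (430, 304) [ 11.   43.8 -18.2] | y-plane: [ 13.1  42.5 -22.1]
42.5 (443, 304) [ 11.   49.1 -18.7] | y-plane: [ 20.1  42.5 -35.6]
-42.5 (210, 304) [ 11.  -41.8 -18. ] | y-plane: [  9.9 -42.5 -15.9]
-42.5 (197, 304) [ 11.  -47.1 -18.4] | y-plane: [ 17.4 -42.5 -30.4]
grasp [ 452.63429216 -310.63638357] shift world [  84.69672159 -343.53035471]
in tool final axes [ -0.50552688 -14.14365813] in now axes [ -5.4537572  -13.05967617] 306.37549661247374 9.25
```

```bash
python3 -m crank '[[[-0.39,-0.93,0.3,0,0,0,85],[-0.39,-0.93,0.3,0,0,0,85],[-0.39,-0.93,0.3,0,0,0,85],[-0.39,-0.93,0.3,0,0,0,85],[-0.39,-0.93,0.3,0,0,0,85],[-0.39,-0.93,0.3,0,0,0,85],[-0.39,-0.93,0.3,0,0,0,85],[-0.39,-0.93,0.3,0,0,0,85]]]'
python3 -m crank '[[[-0.39,-0.93,0.3,0,0,0,85],[-0.39,-0.93,0.3,0,0,0,85],[-0.39,-0.93,0.3,0,0,0,85],[-0.39,-0.94,0.3,0,0,0,85],[-0.39,-0.94,0.3,0,0,0,85],[-0.39,-0.94,0.3,0,0,0,85],[0,0,0,0,0,-0.87,85],[0,0,0,0,0,-0.86,85]]]'
python3 -m crank '[[[0,0,0,0,0,-0.86,85],[0,0,0,0,0,0,85],[0,0,0,0,0,0,85],[0,0,0,0,0,0,85],[0,0,0,0,0,0,85],[0,0,0,0,0,0,85],[0,0,0,0,0,0,85],[0,0,0,0,0,0,85]]]'
python3 - <<'E'
from h import *
s=sense();T=pose(s);w=capture("wrist");np.save("T5.npy",T);cv2.imwrite("pics/w5.png",w);print(T.round(3))
h=cv2.cvtColor(w,cv2.COLOR_BGR2HSV);m=((h[...,1]<60)&(h[...,2]>120)).astype(np.uint8);m=cv2.morphologyEx(m,cv2.MORPH_OPEN,np.ones((3,3)))
for c in cv2.findContours(m,cv2.RETR_EXTERNAL,2)[0]:
    if cv2.contourArea(c)<800: continue
    P=onz("wrist",c.reshape(-1,2),20,T)[:,:2].astype(np.float32);r=cv2.minAreaRect(P);print(cv2.boundingRect(c),np.round(r[0],1),np.round(r[1],1),r[2],cv2.boxPoints(r).round().tolist())
E
```

```text
time_s: 10.05
eef_pos: [417.5, -162.8, 245.7]
ee_rot: [0.0, 0.076, 0.997, 0.0]
force: [-0.8, -0.3, 0.3]
grip_width: 0.995
grip_force: 0.0
time_s: 10.85
eef_pos: [454.1, -309.7, 200.4]
ee_rot: [-0.0, -0.047, 0.999, 0.0]
force: [-0.6, -0.3, 0.6]
grip_width: 0.998
grip_force: 0.0
time_s: 11.65
eef_pos: [453.4, -310.1, 200.8]
ee_rot: [0.0, -0.104, 0.995, 0.0]
force: [-0.1, 0.8, -0.1]
grip_width: 0.999
grip_force: 0.0
[[-9.78000e-01 -2.07000e-01  0.00000e+00  4.53449e+02]
 [-2.07000e-01  9.78000e-01  0.00000e+00 -3.10141e+02]
 [-0.00000e+00  0.00000e+00 -1.00000e+00  2.00804e+02]
 [ 0.00000e+00  0.00000e+00  0.00000e+00  1.00000e+00]]
(232, 387, 56, 32) [ 690.9 -328.8] [49.2 61.2] 18.609859466552734 [[658.0, -308.0], [677.0, -366.0], [724.0, -350.0], [704.0, -292.0]]
(283, 158, 69, 155) [ 481.3 -306.1] [150.5  61.1] 11.61474609375 [[401.0, -291.0], [414.0, -351.0], [561.0, -321.0], [549.0, -261.0]]
(487, 129, 40, 69) [ 369.7 -145.8] [64.9 43.8] 13.944653511047363 [[333.0, -132.0], [343.0, -175.0], [406.0, -159.0], [396.0, -117.0]]
(253, 0, 120, 128) [ 318.7 -334.6] [ 83.2 102.4] 72.05302429199219 [[257.0, -358.0], [355.0, -390.0], [380.0, -311.0], [283.0, -279.0]]
```

View pics/w5.png

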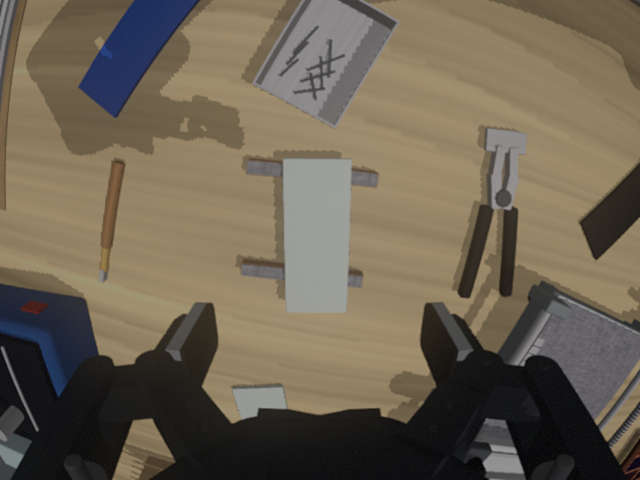

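The view shows the blank centred at (317,235), nearly aligned with the tool, with battens crossing it at rows 172 and 272. The measured size of 150×61 at yaw 0.203 checks out. I'll descend and grip with the fingertips just under the glass.

```bash
python3 -m crank '[[[0.08,-0.07,0.9,0,0,0,85],[0,0,1,0,0,0,85],[0,0,1,0,0,0,85],[0,0,1,0,0,0,85],[0,0,1,0,0,0,80],[0,0,1,0,0,0,80],[0,0,0.8,0,0,0,80],[0,0,0.4,0,0,0,80]]]'
python3 -m crank '[[[0,0,0.3,0,0,0,75],[0,0,0.3,0,0,0,72],[0,0,0.2,0,0,0,70],[0,0,0.1,0,0,0,68],[0,0,0,0,0,0,50],[0,0,0,0,0,0,50],[0,0,0,0,0,0,50],[0,0,0,0,0,0,50]]]' 30
python3 -m crank '[[[0,0,0,0,0,0,50],[0,0,0,0,0,0,50],[0,0,-0.2,0,0,0,50],[0,0,-0.3,0,0,0,50],[0,0,-0.3,0,0,0,50],[0,0,0,0,0,0,50],[0,0,0,0,0,0,50],[0,0,0,0,0,0,50]]]' 40
python3 - <<'E'
from h import *
s=sense();T=pose(s);w=capture("wrist");np.save("T6.npy",T);cv2.imwrite("pics/w6.png",w);print(T.round(3),s["force"])
E
```

```text
time_s: 12.5
eef_pos: [451.3, -311.8, 21.7]
ee_rot: [-0.001, -0.104, 0.995, 0.001]
force: [-0.3, 0.7, 0.8]
grip_width: 0.935
grip_force: 0.0
time_s: 13.3
eef_pos: [451.9, -312.4, 1.0]
ee_rot: [0.0, -0.104, 0.995, -0.0]
force: [0.8, -0.3, -0.2]
grip_width: 0.69
grip_force: 32.4
time_s: 14.1
eef_pos: [451.7, -312.2, 20.6]
ee_rot: [-0.0, -0.104, 0.995, 0.0]
force: [-0.3, 0.4, -1.2]
grip_width: 0.687
grip_force: 43.2
[[-9.78000e-01 -2.08000e-01 -0.00000e+00  4.51715e+02]
 [-2.08000e-01  9.78000e-01  0.00000e+00 -3.12152e+02]
 [ 0.00000e+00  0.00000e+00 -1.00000e+00  2.05940e+01]
 [ 0.00000e+00  0.00000e+00  0.00000e+00  1.00000e+00]] [-0.26047613  0.35094196 -1.18562699]
```

View pics/w6.png

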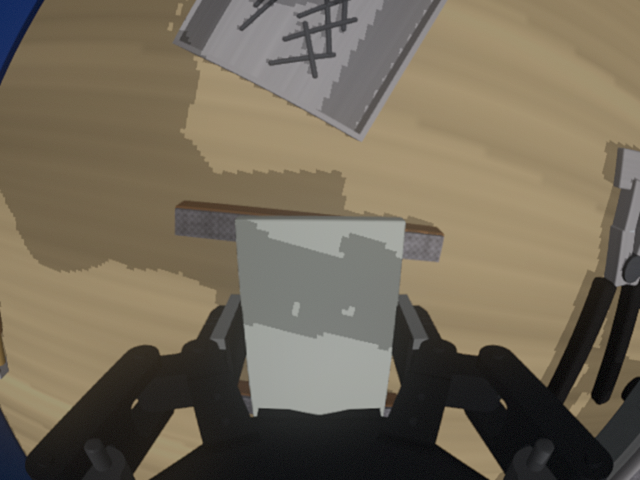

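The glass is held level between the fingers and clear of the battens, with its rear edge at row 219. Next I'll lift it, turn it to the scorer's yaw and carry it over the bed.

```bash
python3 - <<'E'
from h import *
for px in [(240,220),(320,218),(404,221)]:
    o,v=rays("wrist",px,np.eye(4));print((o+v[0]*(45-o[0])/v[0][0]).round(1))
E
python3 -m crank '[[[0,0,-0.6,0,0,0,50],[0,0,-0.9,0,0,0,50],[0,0,-1,0,0,0,50],[0,0,-1,0,0,0,50],[0,0,-1,0,0,0,50],[0,0,-0.5,0,0,0.7,50],[0,0,0,0,0,0.7,50],[0,0,0,0,0,0.7,50]]]'
python3 -m crank '[[[0,0,0,0,0,0.64,50],[-0.09,0.8,0,0,0,0,50],[-0.1,1,0,0,0,0,50],[-0.1,1,0,0,0,0,50],[-0.1,1,0,0,0,0,50],[-0.1,1,0,0,0,0,50],[-0.1,1,0,0,0,0,50],[-0.1,1,0,0,0,0,50]]]'
python3 -m crank '[[[-0.1,1,0,0,0,0,50],[-0.1,1,0,0,0,0,50],[-0.1,1,0,0,0,0,50],[-0.1,1,0,0,0,0,50],[-0.1,1,0,0,0,0,50],[-0.1,1,0,0,0,0,50],[-0.1,1,0,0,0,0,50],[0,0,0,0,0,0,50]]]'
python3 - <<'E'
from h import *
s=sense();T=pose(s);print(T.round(3),s["force"])
O=np.array([625.4,35.3]);a=-.173;u=np.array([np.cos(a),np.sin(a)]);v=np.array([-u[1],u[0]])
d=T[:2,3]-O;print("scorer xy",d@u,d@v,"yaw",np.arctan2(-T[1,0],-T[0,0]))
E
```

```text
[ 45.  -26.7 -20.2]
[ 45.   1. -18.]
[ 45.   29.8 -21.7]
time_s: 14.95
eef_pos: [451.8, -312.3, 146.0]
ee_rot: [0.0, 0.044, 0.999, -0.0]
force: [-0.2, -0.1, -1.5]
grip_width: 0.69
grip_force: 43.5
time_s: 15.75
eef_pos: [498.2, -146.7, 145.5]
ee_rot: [-0.0, 0.087, 0.996, 0.0]
force: [-0.1, 0.5, -1.7]
grip_width: 0.691
grip_force: 43.5
time_s: 16.55
eef_pos: [545.7, 23.9, 145.4]
ee_rot: [-0.0, 0.085, 0.996, 0.0]
force: [0.6, -1.0, -1.4]
grip_width: 0.686
grip_force: 43.5
[[-9.86000e-01  1.70000e-01 -0.00000e+00  5.45746e+02]
 [ 1.70000e-01  9.86000e-01  1.00000e-03  2.39120e+01]
 [ 1.00000e-03  1.00000e-03 -1.00000e+00  1.45446e+02]
 [ 0.00000e+00  0.00000e+00  0.00000e+00  1.00000e+00]] [ 0.57575826 -0.96201206 -1.39272564]
scorer xy -76.5046332863635 -24.929013757540115 yaw -0.17046318118940235
```

```bash
python3 -m crank '[[[0,1,0,0,0,0,50],[0,0,0.6,0,0,0,50],[0,0,0.9,0,0,0,50],[0,0,0.9,0,0,0,50],[0,0,0.7,0,0,0,50],[0,0,0.4,0,0,0,50],[0,0,0.2,0,0,0,50],[0,0,0,0,0,0,50]]]'
python3 -m crank '[[[0,0,0.08,0,0,0,50],[0,0,0,0,0,0,50],[0,0,0,0,0,0,50],[0,0,0.04,0,0,0,50],[0,0,0,0,0,0,50],[0,0,0,0,0,0,50],[0,0,0,0,0,0,50],[0,0,0,0,0,0,50]]]'
```

```text
time_s: 17.35
eef_pos: [549.9, 46.0, 53.2]
ee_rot: [-0.0, 0.087, 0.996, -0.0]
force: [-0.4, 0.7, -1.8]
grip_width: 0.689
grip_force: 43.5
time_s: 18.15
eef_pos: [550.0, 46.2, 50.4]
ee_rot: [0.0, 0.087, 0.996, -0.0]
force: [-0.0, 1.2, -0.6]
grip_width: 0.692
grip_force: 44.0
```

```bash
for i in 1; do python3 -m crank '[[[0,0,0.08,0,0,0,50],[0,0,0,0,0,0,50],[0,0,0,0,0,0,50],[0,0,0,0,0,0,50],[0,0,0,0,0,0,50],[0,0,0,0,0,0,50],[0,0,0,0,0,0,50],[0,0,0,0,0,0,50]]]'; done
python3 -m crank '[[[0,0,0.08,0,0,0,50],[0,0,0,0,0,0,50],[0,0,0,0,0,0,50],[0,0,0,0,0,0,50],[0,0,0,0,0,0,50],[0,0,0,0,0,0,50],[0,0,0,0,0,0,50],[0,0,0,0,0,0,50]]]'
python3 -m crank '[[[0,0,0.08,0,0,0,50],[0,0,0,0,0,0,50],[0,0,0,0,0,0,50],[0,0,0,0,0,0,50],[0,0,0,0,0,0,50],[0,0,0,0,0,0,50],[0,0,0,0,0,0,50],[0,0,0,0,0,0,50]]]'
```

```text
time_s: 18.95
eef_pos: [550.0, 46.2, 50.3]
ee_rot: [0.0, 0.086, 0.996, -0.0]
force: [-8.8, 0.4, 19.0]
grip_width: 0.69
grip_force: 54.5
time_s: 19.75
eef_pos: [550.1, 46.2, 50.2]
ee_rot: [0.001, 0.086, 0.996, -0.0]
force: [-17.1, -0.4, 38.2]
grip_width: 0.69
grip_force: 64.8
time_s: 20.55
eef_pos: [550.2, 46.2, 50.0]
ee_rot: [0.001, 0.086, 0.996, -0.0]
force: [-25.3, 1.1, 57.4]
grip_width: 0.687
grip_force: 75.2
```

The fingertips touch the bed at TCP z≈50.4, so the glass is still about 8 mm above it. I'll back off, let the glass settle onto the felt, and regrip it low.

```bash
python3 -m crank '[[[0,0,-0.15,0,0,0,50],[0,0,-0.14,0,0,0,50],[0,0,0,0,0,0,50],[0,0,0,0,0,0,62],[0,0,0,0,0,0,64],[0,0,0,0,0,0,66],[0,0,0,0,0,0,68],[0,0,0,0,0,0,68]]]' 40
python3 - <<'E'
from h import *
s=sense();T=pose(s);w=capture("wrist");cv2.imwrite("pics/w7.png",w);print(T[:3,3].round(1),s["force"].round(1),s["grip_width"]*85.4)
h=cv2.cvtColor(w,cv2.COLOR_BGR2HSV);m=((h[...,1]<60)&(h[...,2]>95)).astype(np.uint8)[200:420,230:410];m=cv2.morphologyEx(m,cv2.MORPH_OPEN,np.ones((3,3)))
c=max(cv2.findContours(m,cv2.RETR_EXTERNAL,2)[0],key=cv2.contourArea).reshape(-1,2)+[230,200]
print("bbox",cv2.boundingRect(c))
E
```

```text
time_s: 21.35
eef_pos: [549.9, 46.2, 51.5]
ee_rot: [-0.0, 0.087, 0.996, -0.0]
force: [0.5, 0.5, -0.1]
grip_width: 0.794
grip_force: 0.0
[549.9  46.2  51.5] [ 0.5  0.5 -0.1] 67.7871421027771
bbox (230, 200, 180, 218)
```

View pics/w7.png

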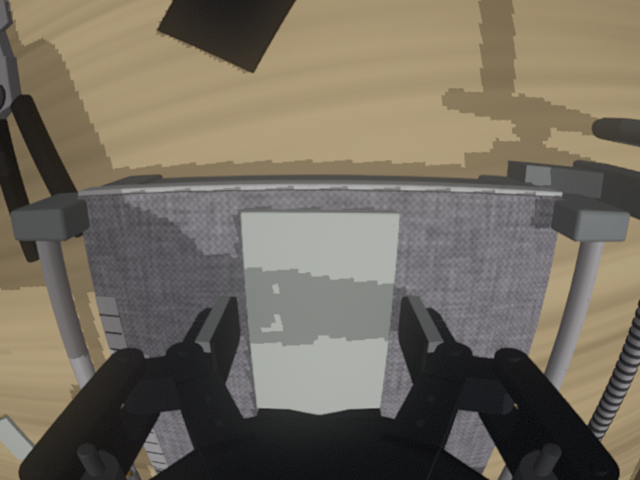

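The glass lies flat and square on the felt, with its rear edge from (242,211) to (399,212), parallel to the bed's front edge at row 190. I'll regrip it low and compute how far it has to slide.

```bash
cat >> h.py <<'E'
O=np.array([625.4,35.3]);TH=-.173;U=np.array([np.cos(TH),np.sin(TH)]);V=np.array([-U[1],U[0]])
def scr(P): d=np.atleast_2d(P)[:,:2]-O;return np.c_[d@U,d@V]
def rear(w,T,c0=250,c1=390,r0=195,r1=300):
    # rear edge of the glass: brightness step searched downwards in each column
    g=cv2.GaussianBlur(cv2.cvtColor(w,cv2.COLOR_BGR2GRAY).astype(float),(3,3),0);p=[]
    for c in range(c0,c1,4):
        d=np.diff(g[r0:r1,c]);i=int(np.argmax(d));p.append((c,r0+i+.5))
    p=np.array(p);P=scr(onz("wrist",p,61,T));k=np.polyfit(P[:,1],P[:,0],1);e=P[:,0]-np.polyval(k,P[:,1])
    ok=abs(e-np.median(e))<3;k=np.polyfit(P[ok,1],P[ok,0],1)
    return "row %.1f rear x %.1f mid y %.1f yaw rel scorer %.4f n %d"%(np.median(p[:,1]),np.polyval(k,P[:,1].mean()),P[:,1].mean(),-np.arctan(k[0]),ok.sum())
E
python3 -m crank '[[[0,0,0.02,0,0,0,64],[0,0,0,0,0,0,60],[0,0,0,0,0,0,50],[0,0,0,0,0,0,50],[0,0,0,0,0,0,50],[0,0,0,0,0,0,50],[0,0,0,0,0,0,50],[0,0,0,0,0,0,50]]]' 40
python3 - <<'E'
from h import *
s=sense();T=pose(s);w=capture("wrist");cv2.imwrite("pics/w8.png",w);print(s["force"].round(1),s["grip_width"]*85.4,"tcp scorer",scr(T[:3,3]),"yaw rel",np.arctan2(-T[1,0],-T[0,0])-TH)
print(rear(w,T));print("bed edge z55",scr(onz("wrist",[(90,193),(325,190),(560,193)],55,T)).round(1))
E
```

```text
time_s: 22.2
eef_pos: [550.0, 46.2, 51.4]
ee_rot: [0.0, 0.087, 0.996, -0.0]
force: [-1.8, -1.2, 5.9]
grip_width: 0.683
grip_force: 43.4
[-1.8 -1.2  5.9] 58.330644717649015 tcp scorer [[-76.11641073  -2.25173391]] yaw rel -0.00033133680965885537
row 212.5 rear x -121.3 mid y -2.0 yaw rel scorer -0.0057 n 35
bed edge z55 [[-130.  -101. ]
 [-128.6    0.7]
 [-130.2  104.9]]
```

```bash
python3 -m crank '[[[-0.2,0,-0.02,0,0,0,50],[-0.35,0,0,0,0,0,50],[-0.4,0,0,0,0,0,50],[-0.4,0,0,0,0,0,50],[-0.4,0,0,0,0,0,50],[-0.35,0,0,0,0,0,50],[-0.25,0,0,0,0,0,50],[0,0,0,0,0,0,50]]]'
python3 -m crank '[[[-0.08,0,0,0,0,0,50],[-0.08,0,0,0,0,0,50],[-0.08,0,0,0,0,0,50],[0,0,0,0,0,0,50],[0,0,0,0,0,0,50],[0,0,0,0,0,0,50],[0,0,0,0,0,0,50],[0,0,0,0,0,0,50]]]'
python3 - <<'E'
from h import *
s=sense();T=pose(s);w=capture("wrist");cv2.imwrite("pics/w9.png",w);print(s["force"].round(1),s["force"][:2]@U,"tcp scorer",scr(T[:3,3]),T[2,3],"yaw rel",np.arctan2(-T[1,0],-T[0,0])-TH)
print(rear(w,T))
E
```

```text
time_s: 23.05
eef_pos: [608.8, 35.8, 51.5]
ee_rot: [0.001, 0.087, 0.996, -0.0]
force: [1.5, -0.2, 1.5]
grip_width: 0.685
grip_force: 43.1
time_s: 23.85
eef_pos: [613.7, 35.0, 51.5]
ee_rot: [-0.0, 0.087, 0.996, -0.0]
force: [0.5, -0.1, 0.0]
grip_width: 0.686
grip_force: 42.9
[ 0.5 -0.1  0. ] 0.5192092354430343 tcp scorer [[-11.50730444  -2.31092043]] 51.49544753385883 yaw rel -0.00035054325132927167
row 212.5 rear x -56.7 mid y -2.0 yaw rel scorer -0.0066 n 35
```

```bash
python3 -m crank '[[[-0.04,0,0,0,0,0,50],[-0.04,0,0,0,0,0,50],[-0.04,0,0,0,0,0,50],[-0.04,0,0,0,0,0,50],[-0.04,0,0,0,0,0,50],[0,0,0,0,0,0,50],[0,0,0,0,0,0,50],[0,0,0,0,0,0,50]]]'
python3 -m crank '[[[-0.04,0,0,0,0,0,50],[0,0,0,0,0,0,50],[0,0,0,0,0,0,50],[0,0,0,0,0,0,50],[0,0,0,0,0,0,50],[0,0,0,0,0,0,50],[0,0,0,0,0,0,50],[0,0,0,0,0,0,50]]]'
```

```text
time_s: 24.7
eef_pos: [618.6, 34.1, 51.5]
ee_rot: [0.0, 0.087, 0.996, -0.0]
force: [0.3, -0.1, -0.9]
grip_width: 0.681
grip_force: 42.9
time_s: 25.5
eef_pos: [619.5, 34.0, 51.5]
ee_rot: [-0.0, 0.087, 0.996, -0.0]
force: [-2.5, -0.3, -1.3]
grip_width: 0.682
grip_force: 42.9
```

Contact is starting, so I'll take small steps from here.

```bash
python3 -m crank '[[[-0.03,0,0,0,0,0,50],[0,0,0,0,0,0,50],[0,0,0,0,0,0,50],[0,0,0,0,0,0,50],[0,0,0,0,0,0,50],[0,0,0,0,0,0,50],[0,0,0,0,0,0,50],[0,0,0,0,0,0,50]]]'
python3 - <<'E'
from h import *
s=sense();T=pose(s);w=capture("wrist");print(s["force"].round(1),s["force"][:2]@U,s["wrist_torque"].round(2),"tcp",scr(T[:3,3]),T[2,3])
print(rear(w,T))
E
```

```text
time_s: 26.3
eef_pos: [619.6, 34.0, 51.5]
ee_rot: [-0.001, 0.087, 0.996, 0.0]
force: [-5.8, 0.7, 2.0]
grip_width: 0.684
grip_force: 43.2
[-5.8  0.7  2. ] -5.791569621393154 [ 0.03  0.94 -0.01] tcp [[-5.51860119 -2.30395625]] 51.466222360919666
row 212.5 rear x -50.8 mid y -2.0 yaw rel scorer -0.0116 n 35
```

```bash
python3 -m crank '[[[-0.03,0,0,0,0,0,50],[0,0,0,0,0,0,50],[0,0,0,0,0,0,50],[0,0,0,0,0,0,50],[0,0,0,0,0,0,50],[0,0,0,0,0,0,50],[0,0,0,0,0,0,50],[0,0,0,0,0,0,50]]]'
python3 - <<'E'
from h import *
s=sense();T=pose(s);w=capture("wrist");t=capture("top");cv2.imwrite("pics/top4.png",t);print(s["force"].round(1),s["force"][:2]@U,"tcp",scr(T[:3,3]),T[2,3])
print(rear(w,T))
t0=cv2.imread("pics/top3.png");d=cv2.absdiff(t,t0).max(2)[160:205,285:345];print("fence/bridge area mean diff",d.mean(1).round().astype(int).tolist())
# fence back edge compare
for im in (t0,t):
    g=cv2.GaussianBlur(cv2.cvtColor(im,cv2.COLOR_BGR2GRAY).astype(float),(3,3),0)
    print([int(x) for x in g[164:186,292]])
E
```

```text
time_s: 27.15
eef_pos: [619.6, 34.0, 51.5]
ee_rot: [-0.002, 0.086, 0.996, 0.0]
force: [-10.0, 0.3, 5.3]
grip_width: 0.686
grip_force: 43.5
[-10.    0.3   5.3] -9.93293191483542 tcp [[-5.47273367 -2.29505354]] 51.476624975228546
row 211.5 rear x -50.7 mid y -2.0 yaw rel scorer -0.0118 n 35
fence/bridge area mean diff [5, 5, 4, 4, 5, 4, 5, 5, 5, 5, 5, 5, 5, 5, 5, 6, 6, 6, 5, 5, 6, 5, 6, 6, 5, 8, 16, 25, 31, 29, 30, 31, 33, 36, 37, 33, 34, 36, 38, 41, 41, 40, 36, 33, 30]
[81, 82, 76, 80, 107, 133, 131, 107, 101, 121, 133, 133, 132, 133, 133, 133, 136, 131, 101, 71, 70, 74]
[83, 83, 78, 83, 110, 137, 135, 112, 105, 124, 137, 138, 138, 139, 139, 139, 142, 136, 105, 73, 65, 70]
```

```bash
python3 -c "
from rig import *
print(finish_job())"
```

```text
the job is handed in; nothing more can be done
None
```

I wound the fence in against its stop collar and slid the glass blank under the bridge. It is home behind the lip, square to within about 0.012 rad, and held against the fence with about 10 N. I handed the job in at about 27 s, and no judgement came back.

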